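# Lock the bench shaker for transport

## Task

Lock the shaker's platform for transport: push the dust shutter on its sloped panel fully aside by its yellow rib, then take the orange-handled driver from the tool rack, set it fully down in the slot of the brass lock screw, square to the sloped panel, and turn the screw clockwise until it stops. Then stand the driver back in its hole in the rack, upright with its black flange resting flat on the rack, let go, and leave the other tools and the things on the bench as they are. You may also take the driver first and push the shutter with it.

Things in the scene. Friction and masses are not known exactly. Their poses are not given: they have to be found in the camera images.
- driver: Orange-handled driver, 136 mm long, about 0.16 kg, upright in a rack hole. Origin: centre of its blade's tip; z up the shaft to the handle; x along the blade's width. Steel blade 26 mm (x) x 6 mm (y), 14 mm high, its lowest 4 mm narrowed to 22 x 4 mm; shaft 12 mm in diameter; black flange 50 mm in diameter from 70 to 76 mm above the tip. Its x axis starts within 0.3 rad of the rack's x axis.
- driver_handle (a point): Middle of the driver's square orange handle, 106 mm above the tip; axes as the driver's. The handle is 24 x 24 mm, flats facing x and y, and runs from 76 to 136 mm above the tip.
- rack_top (a point): Centre of the fixed rack's top plate (top face), z up: plate 70 mm (x) x 250 mm (y), 8 mm thick, 90 mm over the bench, with three round holes 37 mm in diameter at x = 0, y = -80, 0 and +80 mm. Tools hang in them by their flanges, the driver's tip 70 mm below this face. Which tool is in which hole varies.
- rack: Fixed aluminium tool rack, origin on the bench under its centre, z up, x across the row of holes, y along it. Base plate 110 x 250 mm, 6 mm thick; side walls at both y ends; front and back open.
- screw_seat (a point): Centre of the floor of the lock screw's slot; z is the screw's axis, out of the panel (0.28 rad from vertical, leaning to the shaker's front, -x); x runs along the slot. Slot 33 mm long (x), 10 mm wide, 12 mm deep, closed at its ends, in a brass head 52 mm across. Turns and sinks with the screw. Two blue rails, 24 mm high on the panel, run along the shaker's y 34 mm either side of the axis.
- lockscrew (a joint): Turn of the lock screw (rad): grows clockwise seen from above, starts at 0 to 0.3, stops at 1.7 (home). It sinks 2 mm per radian as it turns; friction torque about 0.1 N m.
- shutter_rib (a point): Centre of the upright yellow rib on the grey dust shutter: rib 50 mm (x) x 8 mm (y) x 20 mm tall, standing on a plate 84 mm (x) x 60 mm (y), 4 mm thick, whose top face is 9 mm under this point. z is parallel to the screw's axis; +y is the direction in which the shutter slides open. Shut, the plate is centred over the screw.
- shutter (a joint): Slide of the shutter (m) along +y of point shutter_rib: starts at 0 to 0.012 (covering the screw), fully open at 0.065. It stays where left; about 1.5 N moves it.
- shaker: Fixed white bench shaker, 260 mm (x) x 190 mm (y), 120 mm high at the platform at its rear (+x), which carries two small flasks reaching z = 195 mm at x = 105 mm, y = -45 and +45 mm. Origin on the bench, z up; its front, the sloped panel with the lock screw, is at -x. The screw's axis leaves the panel at x = -40, y = -20, z = 85 mm.
- nutdriver: Bystander tool in the rack: blue round handle, 131 mm long, same flange. Origin at its lower tip.
- scraper: Bystander tool in the rack: green round handle, 126 mm long, same flange. Origin at its lower tip.
- wash_bottle: Bystander: white wash bottle, red cap and spout, 54 mm in diameter, 178 mm tall, origin under its centre, between shaker and rack.
- wash_bottle2: Bystander: white wash bottle, blue cap, same size, near the robot.
- amber_bottle: Bystander: amber bottle 64 mm in diameter, 150 mm tall, near the robot.
- tip_box: Bystander: pipette tip box 85 x 120 mm, 75 mm tall, near the robot.
- beaker: Bystander: glass beaker 70 mm in diameter, 80 mm tall, near the robot.
Mind the look-alikes: they are no part of the job. Leave any purple or turquoise look-alike of the driver alone.

How it is judged:
By the outcome, as a careful person would: the job done as asked, in the order asked, and still so for the second after the job is handed in, with the robot touching nothing.
It also fails if it takes over 69 s, if anything falls off the work surface, if the arm or the gripper's body presses on something with over 40 N, if the wrist force passes 120 N, or if a joint passes its speed limit or range.

## Robot

A 7-joint arm with a two-finger parallel gripper is mounted at the origin on the work surface. World frame = base frame: x ahead of the robot, y to its left, z up, the work surface at z = 0. Lengths are in m, angles in rad, forces in N, time in s.
With the tool pointing down it reaches from about 0.4 to 0.875 m from the base axis. Payload 19.3 kg.
Tool frame: the origin (TCP) lies at the very end of the fingers, on their centre line; the grasp point (between the pads) lies 19 mm behind it; z points along the fingers, y is the line along which they close (so a half turn about z gives the same grasp; the last joint's range is limited). The gripper opens to 85 mm and grips with 20 to 120 N. Pads are 22 mm wide; open, the fingers measure 114 mm over their backs; the gripper's body (76 mm by 85 mm) begins 54 mm behind the grasp point. The pads swing forward as they close: fully open they stand 13 mm farther back than shut.
Start: joints at [-1.263, 0.521, -0.036, 1.599, 0.021, 1.021, -0.113], TCP at [0.231, 0.581, 0.231] pointing down, gripper open.
Joint ranges: [-2.91, 2.91], [-0.3, 2.13], [-1.5, 1.42], [0.17, 2.43], [-1.26, 4.41], [0.16, 1.93], [-2.52, 2.52]. Speed limits (rad/s): [1.89, 1.89, 2.39, 2.39, 3.01, 3.01, 3.01].

## Interface

Orientations are given as [roll, pitch, yaw] about the fixed x, y, z axes, in that order (R = Rz(yaw) Ry(pitch) Rx(roll)).
In Python, from workcell import bot gives the robot as it stands. The module is installed in compiled form; this text tells all that it offers.
- The arm moves only by the tool apply_moves, never from a script. Its arguments are lists of equal length, an entry for each row: "claw": the finger opening in m, from 0 to 0.0854; "xyz": the shift along the tool's x, y, z in m, a list of three; "twist": the turn, a rotation vector about the tool's x, y, z in rad, a list of three. A call has 1 to 20 rows; each row shifts and turns the commanded pose from where the row before left it, along the tool's axes as they then stand; what a row does not reach is not made up. A row lasts 1/10 s, in which the tool goes at most 50 mm and 8.59 degrees, less where a joint would pass 70% of its speed; a pose out of reach is approached as far as the arm can. A call with a gripper value outside its range is refused whole. The fingers move at their own pace and stop on an object; "force" is the grip in N (left out, the last holds). Time passes only in rows, so rows that do not move let the fingers close. It gives the time, the measured TCP pose, the force, the opening and the grip force at its end, in the units of the state.
- bot.observe(): the state, without advancing time (a new reading comes with each control period).
- bot.grab_frame(name): name is "scene" or "top" or "wrist"; returns a dict with "img" (384x512x3 uint8, red, green, blue), "vfov" (degrees; the focal length in pixels is half the picture's height over the tangent of half this angle, whatever the lens; pixels are square), "cx", "cy" (the principal point, pixels), "distortion" ([k1, k2, p1, p2, k3] as OpenCV has them; the pictures are not rectified), "view" (4x4, takes a point from world to camera coordinates). Camera axes: x right, y up, looking along -z (the intrinsics and any distortion apply to the point x, -y, -z); pixel columns grow to the right and rows downward; lengths in m; the calibration is good to about 2 mm. A picture is of the moment at which its call begins. There is no depth.
- bot.job_done(): hands the job in; it is judged then, once.
Trained networks look in the newest picture that a camera, given by its name, has taken for a name from the list of things; names that differ only in an ending like _2 or _b are one class to them, and where a whole thing is asked for, a point or a joint stands for the part that bears it (a point fixed in the world has none). Each returns a list of dicts, best first, with "score" (0 to 1); they miss things now and then, are a little off and sometimes report something else, mostly with a low value. They report only what shows in the picture. A call takes as long as a camera call. They do not tell look-alikes from the thing itself.
- bot.find_in(camera, query): "position" ([x, y, z] in m, in world coordinates, good to about 4 mm: the middle of the surface that is visible of it).
The state is a dict: "clock": time; "qpos": joint angles; "qd": joint speeds; "joint_efforts": joint torques, N m; "position": TCP position; "tool_rot": TCP orientation; "force": force on the tool from outside, world axes, zero at the start; "moment": the same for the moment, N m; "grip_width": finger opening in m; "finger_force": force on a finger pad.
Only numpy, scipy, OpenCV 4.12 (cv2) and the standard library are available. Lean on these libraries where they do the work, as an engineer would, in place of code of your own. Each camera call takes 0.05 s, during which the arm holds its last target. There are 200 camera calls.

## Working session

There is one attempt and no reset: what is moved stays moved. The work goes in short steps, Python scripts to look and compute and a tool call to move; the robot and the scene stay as the last step left them, time stands still between calls to the robot, and variables do not carry over. Pictures are saved under pics/ and viewed, at most 10 in all, crops included, and the job is handed in when it is done.

Besides the shell and the picture viewer there is one more tool, called after "Request:" as name(argument=value, ...), one argument or row to a line, values as JSON. apply_moves: Moves the arm, as the interface text tells. Its arguments: {"type":"object","properties":{"claw":{"type":"array"},"xyz":{"type":"array"},"twist":{"type":"array"},"force":{"type":"number"}},"required":["claw","xyz","twist"]}

```bash
mkdir -p pics; cat > h.py <<'E'
import numpy as np, cv2
from workcell import bot
def grab(n,save=None):
    f=bot.grab_frame(n)
    if save: cv2.imwrite(f'pics/{save}.png',cv2.cvtColor(f['img'],cv2.COLOR_RGB2BGR))
    return f
def K(f):
    h=f['img'].shape[0]; fl=h/2/np.tan(np.radians(f['vfov'])/2)
    return np.array([[fl,0,f['cx']],[0,fl,f['cy']],[0,0,1]])
def proj(f,P):
    P=np.atleast_2d(P).astype(float); V=np.array(f['view']); c=P@V[:3,:3].T+V[:3,3]; c=c*[1,-1,-1]
    return cv2.projectPoints(c.reshape(-1,1,3),np.zeros(3),np.zeros(3),K(f),np.array(f['distortion'],float))[0].reshape(-1,2)
def ray(f,uv):
    n=cv2.undistortPoints(np.array(uv,float).reshape(-1,1,2),K(f),np.array(f['distortion'],float)).reshape(-1,2)
    V=np.array(f['view']); d=np.c_[n[:,0],-n[:,1],-np.ones(len(n))]@V[:3,:3]
    return -V[:3,:3].T@V[:3,3], d/np.linalg.norm(d,axis=1,keepdims=True)
def onz(f,uv,z):
    o,d=ray(f,uv); return o+d*((z-o[2])/d[:,2])[:,None]
E
python3 - <<'E'
from h import *
np.set_printoptions(precision=4,suppress=True)
print(bot.observe())
fs={}
for c in ['scene','top']:
    f=fs[c]=grab(c,c+'0'); print(c,f['vfov'],f['cx'],f['cy'],f['distortion'],np.array(f['view']).tolist())
    for q in ['driver','driver_handle','rack','rack_top','screw_seat','shutter_rib','shaker','nutdriver','scraper','wash_bottle','wash_bottle2','amber_bottle','tip_box','beaker']:
        try:
            for r in bot.find_in(c,q)[:3]: print(q,round(r['score'],2),np.array(r['position']),proj(f,r['position'])[0])
        except Exception as e: print(q,e)
a=np.vstack([cv2.imread('pics/scene0.png')])
E
```

```text
{'clock': 0.0, 'qpos': array([-1.2632,  0.522 , -0.0363,  1.6   ,  0.0212,  1.0211, -0.1128]), 'qd': array([ 0.0009,  0.0005, -0.0004, -0.0001,  0.0004, -0.0008,  0.0009]), 'joint_efforts': array([  0.    , -92.7098,   1.9801, -36.9926,   0.0179,   0.0082,
        -0.    ]), 'position': array([0.2305, 0.5806, 0.2307]), 'tool_rot': array([-3.1404,  0.0001,  2.7638]), 'force': array([ 0.3745, -0.1606, -0.1573]), 'moment': array([-0.0442, -0.0339, -0.0301]), 'finger_force': 0.0, 'grip_width': 0.08505510720958662}
scene 56.77899046117225 259.72223529337526 187.39572999268793 [-0.1056  0.      0.      0.      0.    ] [[-0.5563797434997472, 0.830875584500625, -0.009345806754903303, 0.268159704926703], [-0.6388397849364459, -0.42054032263154195, 0.6442278837673153, 0.24760485704345883], [0.5313429308888099, 0.3644058179032039, 0.7647764965483613, -1.1773906141248447], [0.0, 0.0, 0.0, 1.0]]
driver 0.88 [0.5372 0.1575 0.1135] [306.6344 229.3932]
driver 0.72 [0.6468 0.0221 0.0916] [224.9589 241.6859]
driver 0.64 [0.4157 0.175  0.0856] [337.2404 202.9482]
driver_handle 0.93 [0.4131 0.1681 0.089
[... 2358 characters left out ...]
035 -0.208   0.1009] [343.1121 144.9269]
nutdriver 0.61 [0.5642 0.3026 0.0934] [142.4043 165.0748]
scraper 0.75 [0.5464 0.2225 0.0953] [173.5683 170.9861]
wash_bottle 0.89 [0.5104 0.0104 0.1141] [258.2192 181.5446]
wash_bottle 0.82 [0.3343 0.2643 0.1163] [154.3994 255.4586]
wash_bottle 0.34 [ 0.5457 -0.2176  0.1157] [349.4238 165.5596]
wash_bottle2 0.89 [0.5104 0.0104 0.1141] [258.2192 181.5446]
wash_bottle2 0.82 [0.3343 0.2643 0.1163] [154.3994 255.4586]
wash_bottle2 0.34 [ 0.5457 -0.2176  0.1157] [349.4238 165.5596]
amber_bottle 0.9 [ 0.3411 -0.3014  0.1012] [386.7804 247.389 ]
tip_box 0.81 [0.3792 0.0093 0.0764] [259.7835 236.237 ]
beaker 0.76 [ 0.3742 -0.1744  0.0267] [330.1629 238.2234]
```

```bash
python3 -c "
import cv2
for n in ['scene0','top0']: cv2.imwrite(f'pics/{n}b.png',cv2.resize(cv2.imread(f'pics/{n}.png'),(800,600),interpolation=cv2.INTER_CUBIC))"
```

```text
(no output)
```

View pics/scene0b.png

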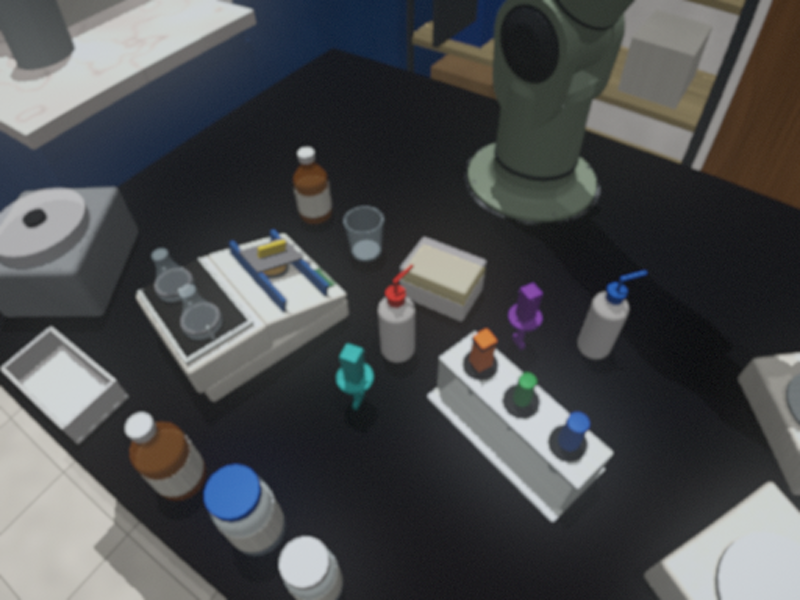

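View pics/top0b.png

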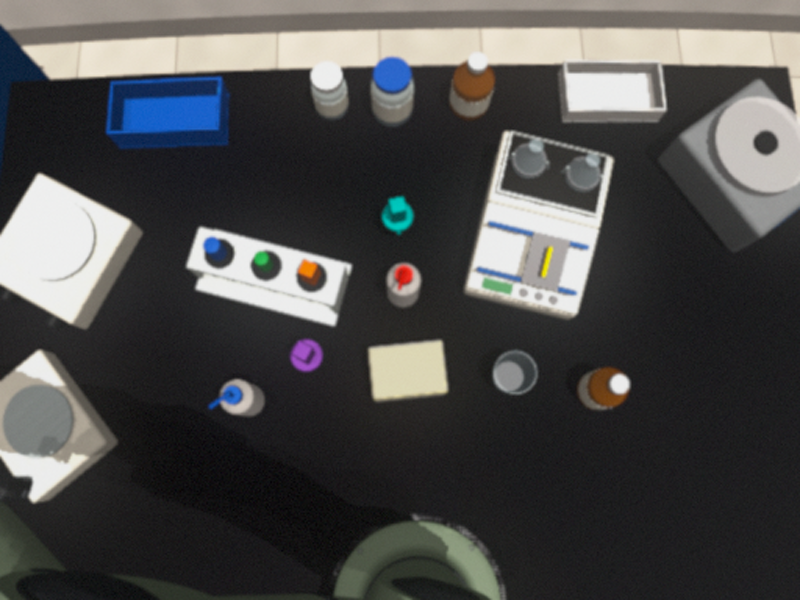

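Candidates for the driver in the 800x600 scene view are the orange handle in the rack at (484,345), the turquoise look-alike at (352,370), the purple look-alike at (525,310), and the green and blue rack tools at (525,385) and (575,425). The orange one in the rack end hole nearest the shaker matches the description; it is at (308,272) in the top view. I'll check it in a close crop.

```bash
python3 -c "
import cv2,numpy as np
s=cv2.imread('pics/scene0.png');t=cv2.imread('pics/top0.png')
c=lambda a,x,y,w=100,h=75:cv2.resize(a[y:y+h,x:x+w],(400,300),interpolation=cv2.INTER_CUBIC)
cv2.imwrite('pics/comp1.png',np.vstack([np.hstack([c(s,270,200,120,90),c(t,110,135,120,90)]),np.hstack([c(s,120,140,120,90),c(t,290,130,100,75)])]))"
```

```text
(no output)
```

View pics/comp1.png

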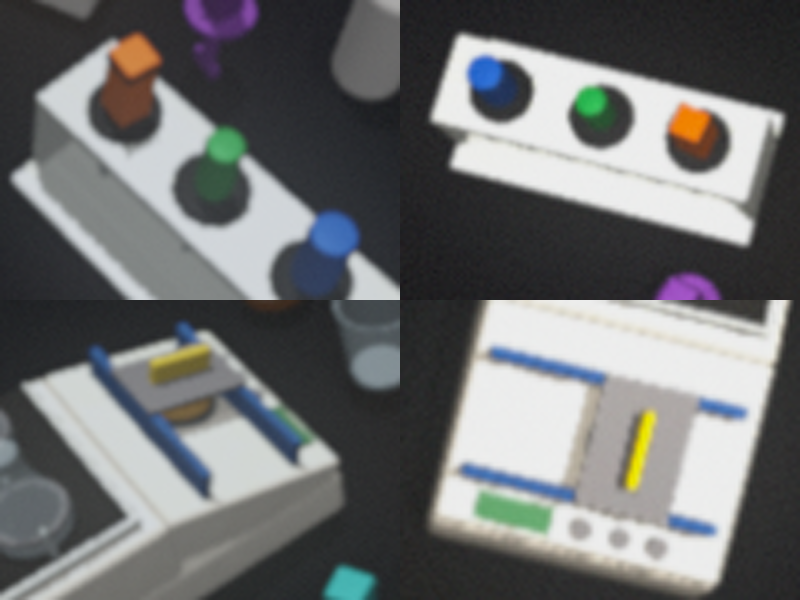

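The crop confirms it: the square orange handle is in the rack end hole nearest the shaker, at top px (200,178). The shutter plate rides on the rails with its rib at top px (350,167), and the free rail run is to the left, so it opens toward +y. Next I fit the poses.

```bash
cat > fit0.py <<'E'
from h import *
from scipy.optimize import least_squares
from scipy.spatial.transform import Rotation as R
np.set_printoptions(precision=4,suppress=True)
t=grab('top');s=grab('scene')
obs=np.array([[128,145.5],[224.9,169.5],[215,195],[119,171.6]])
for z in(.09,.098):
    P=onz(t,obs,z); c=P.mean(0); print(z,c,[np.linalg.norm(P[i]-P[(i+1)%4]) for i in range(4)])
    d=P[0]+P[3]-P[1]-P[2]; print('row dir yaw(y axis)',np.arctan2(-d[0],d[1]))
# driver handle top corners: top view
h=np.array([[-42,30,0],[-42,-30,0],[42,-30,0],[42,30,0]])/1000
def res(p):
    Rm=R.from_euler('z',p[3])*R.from_euler('y',-.28)
    T=lambda q:Rm.apply(q)+p[:3]
    # plate corners at top z=-9mm; order: (+x,+y),(+x,-y),(-x,+y),(-x,-y)
    c=lambda a,b,zz=-9:[a/1000,b/1000,zz/1000]
    top=np.array([c(42,30),c(42,-30),c(-42,30),c(-42,-30),c(25,0,11),c(-25,0,11)])
    ot=np.array([[342,148.75],[365,155],[333.75,179.25],[357,186.25],[352.8,158],[348.5,177]])
    sc=np.array([c(42,-30),c(42,30),c(-42,30),c(25,0,11),c(-25,0,11)])
    os=np.array([[153.6,161],[165,173.6],[193.5,164.6],[165,158],[183,153.5]])
    return np.r_[(proj(t,T(top))-ot).ravel(),(proj(s,T(sc))-os).ravel()]
r=least_squares(res,[.55,-.215,.118,-.2]); print(r.x,res(r.x).round(1))
yaw=r.x[3]; 
n=R.from_euler('z',yaw)*R.from_euler('y',-.28); print('axis',n.as_matrix()[:,2])
# driver: top square corners
E
python3 fit0.py
```

```text
0.09 [0.5498 0.2294 0.09  ] [np.float64(0.25837720972320855), np.float64(0.06972477559373402), np.float64(0.25328751600586974), np.float64(0.07157396637741512)]
row dir yaw(y axis) -0.26777161177454945
0.098 [0.5479 0.2281 0.098 ] [np.float64(0.25665451155708613), np.float64(0.06925989425540968), np.float64(0.25159875274461896), np.float64(0.071096755787702)]
row dir yaw(y axis) -0.26777161177454983
[ 0.5402 -0.2181  0.1168 -0.2778] [ 0.1 -0.6  0.3 -0.8 -0.3  1.5 -0.4  0.4  0.2 -0.1 -0.7  0.6 -1.  -0.7
 -0.3  0.2  0.6 -0.1 -0.   0.6 -0.4 -0. ]
axis [-0.2658  0.0758  0.9611]
```

```bash
cat > p.py <<'E'
from h import *
from scipy.spatial.transform import Rotation as R
np.set_printoptions(precision=4,suppress=True)
def cur():
    o=bot.observe(); return np.array(o['position']),R.from_euler('xyz',o['tool_rot']),o
def tool_for(z,y):   # orientation with z axis and y near
    z=np.array(z)/np.linalg.norm(z); y=np.array(y)-np.dot(y,z)*z; y/=np.linalg.norm(y)
    return R.from_matrix(np.c_[np.cross(y,z),y,z])
def go(Rt,*ps,p=None,r=None):
    p0,r0,_=cur(); p0=p0 if p is None else p; r0=r0 if r is None else r
    print('twist',(r0.inv()*Rt).as_rotvec())
    for q in ps:
        q=np.array(q); d=Rt.inv().apply(q-p0); print('shift',(d*1000).round(1),'mm |',round(np.linalg.norm(d)*1000)); p0=q
RIB=np.array([.5402,-.2181,.1168]); S=R.from_euler('z',-.2778)*R.from_euler('y',-.28)
E
python3 - <<'E'
from p import *
Rt=tool_for(-S.as_matrix()[:,2],S.as_matrix()[:,1])
w=lambda v:RIB+S.apply(np.array(v)/1000)
go(Rt,[.231,.581,.30],[.43,.2,.30],w([0,-40,120]),w([0,-40,-1]))
E
```

```text
twist [-0.014  -0.2798 -0.0994]
shift [-19.4   0.2 -65.9] mm | 69
shift [-284.3 -311.8   81.8] mm | 430
shift [-161.4 -411.8  117. ] mm | 458
shift [ -0.   0. 121.] mm | 121
```

Request:
apply_moves(
  claw=[0, 0, 0, 0, 0, 0, 0, 0, 0, 0, 0, 0, 0, 0, 0],
  xyz=[
    [0, 0, 0],
    [0, 0, 0],
    [0, 0, 0],
    [-0.01, 0, -0.033],
    [-0.01, 0, -0.033],
    [-0.028, -0.031, 0.008],
    [-0.028, -0.031, 0.008],
    [-0.028, -0.031, 0.008],
    [-0.028, -0.031, 0.008],
    [-0.028, -0.031, 0.008],
    [-0.028, -0.031, 0.008],
    [-0.028, -0.031, 0.008],
    [-0.028, -0.031, 0.008],
    [-0.028, -0.031, 0.008],
    [-0.028, -0.031, 0.008],
  ],
  twist=[
    [-0.005, -0.0933, -0.033],
    [-0.005, -0.0933, -0.033],
    [-0.005, -0.0933, -0.033],
    [0, 0, 0],
    [0, 0, 0],
    [0, 0, 0],
    [0, 0, 0],
    [0, 0, 0],
    [0, 0, 0],
    [0, 0, 0],
    [0, 0, 0],
    [0, 0, 0],
    [0, 0, 0],
    [0, 0, 0],
    [0, 0, 0],
  ],
  force=40,
)

```text
clock: 3.1
position: [0.4269, 0.201, 0.3008]
tool_rot: [3.14, 0.281, 2.863]
force: [2.3, 1.1, 0.1]
grip_width: -0.0002
finger_force: 0.0
```

```bash
python3 - <<'E'
from p import *
Rt=tool_for(-S.as_matrix()[:,2],S.as_matrix()[:,1])
w=lambda v:RIB+S.apply(np.array(v)/1000)
p,r,o=cur();print(p,o['qpos'])
go(Rt,w([0,-40,120]),w([0,-40,-1]))
E
```

```text
[0.4269 0.201  0.3008] [-0.9761  0.0946  0.2656  2.0662  0.2795  0.8463  0.4076]
twist [ 0.0017  0.0005 -0.0006]
shift [-164.3 -411.9  118.7] mm | 459
shift [ -0.   0. 121.] mm | 121
```

Request:
apply_moves(
  claw=[0, 0, 0, 0, 0, 0, 0, 0, 0, 0, 0, 0, 0],
  xyz=[
    [-0.0137, -0.0343, 0.0099],
    [-0.0137, -0.0343, 0.0099],
    [-0.0137, -0.0343, 0.0099],
    [-0.0137, -0.0343, 0.0099],
    [-0.0137, -0.0343, 0.0099],
    [-0.0137, -0.0343, 0.0099],
    [-0.0137, -0.0343, 0.0099],
    [-0.0137, -0.0343, 0.0099],
    [-0.0137, -0.0343, 0.0099],
    [-0.0137, -0.0343, 0.0099],
    [-0.0137, -0.0343, 0.0099],
    [-0.0137, -0.0343, 0.0099],
    [0, 0, 0],
  ],
  twist=[
    [0, 0, 0],
    [0, 0, 0],
    [0, 0, 0],
    [0, 0, 0],
    [0, 0, 0],
    [0, 0, 0],
    [0, 0, 0],
    [0, 0, 0],
    [0, 0, 0],
    [0, 0, 0],
    [0, 0, 0],
    [0, 0, 0],
    [0, 0, 0],
  ],
)

```text
clock: 4.4
position: [0.4962, -0.2509, 0.2309]
tool_rot: [-3.141, 0.28, 2.857]
force: [-1.1, 0.6, -0.1]
grip_width: -0.0002
finger_force: 0.0
```

```bash
python3 - <<'E'
from p import *
Rt=tool_for(-S.as_matrix()[:,2],S.as_matrix()[:,1])
w=lambda v:RIB+S.apply(np.array(v)/1000)
p,r,o=cur();print(p,o['qpos'],o['force'])
go(Rt,w([0,-40,120]),w([0,-40,-1]))
f=grab('wrist','w1'); print(f['vfov'],f['cx'],f['cy'])
for q in ['shutter_rib','screw_seat','shaker']:
    for d in bot.find_in('wrist',q)[:2]: print(q,d['score'],np.array(d['position']),S.inv().apply(np.array(d['position'])-RIB)*1000,proj(f,d['position']))
print(proj(f,[w([25,0,11]),w([-25,0,11]),w([42,30,-9]),w([42,-30,-9]),w([-42,30,-9]),w([-42,-30,-9])]))
E
```

```text
[ 0.4962 -0.2509  0.2309] [ 0.0001  0.3163  0.4689  2.0337 -0.3393  0.5688  1.979 ] [-1.0563  0.5931 -0.1289]
twist [-0.0025  0.0005 -0.0062]
shift [-0.5  3.6 -1.1] mm | 4
shift [ -0.   0. 121.] mm | 121
60.31800417529174 254.65676023919357 196.59670346839053
shutter_rib 0.93 [ 0.5401 -0.2165  0.1127] [-1.6472  1.5112 -3.7925] [[310.2276 187.8813]]
shaker 0.64 [ 0.5492 -0.2004  0.0934] [ -2.8139  19.4896 -23.5391] [[326.7922 180.1198]]
[[309.6366 224.0827]
 [312.6103 164.6957]
 [338.4344 232.4091]
 [271.9317 232.9029]
 [345.8145 138.9745]
 [272.951  138.9885]]
```

View pics/w1.png

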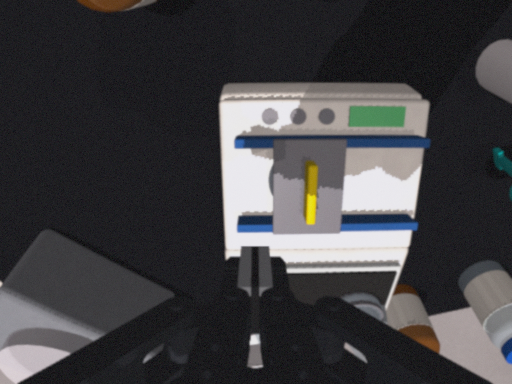

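Wrist view: the rib is at (311,195), within 1–2 px of the projected fit. A sliver of the screw shows at (272,180) on the -y side, so the shutter opens to the right (+y).

Request:
apply_moves(
  claw=[0, 0, 0, 0, 0, 0, 0],
  xyz=[
    [0, 0, 0.03],
    [0, 0, 0.03],
    [0, 0, 0.03],
    [0, 0, 0.03],
    [0, 0, 0],
    [0, 0.01, 0],
    [0, 0.01, 0],
  ],
  twist=[
    [0, 0, 0],
    [0, 0, 0],
    [0, 0, 0],
    [0, 0, 0],
    [0, 0, 0],
    [0, 0, 0],
    [0, 0, 0],
  ],
)

```text
clock: 5.3
position: [0.535, -0.2343, 0.1177]
tool_rot: [3.14, 0.282, 2.863]
force: [-0.1, -0.1, -0.3]
grip_width: 0.0001
finger_force: 0.0
```

```bash
python3 - <<'E'
from p import *
p,r,o=cur();print(S.inv().apply(p-RIB)*1000,o['force'],S.inv().apply(o['force']))
E
```

```text
[ -0.3167 -16.9955   1.0444] [-0.1396 -0.1075 -0.3434] [-0.1955 -0.1417 -0.3011]
```

Request:
apply_moves(
  claw=[0, 0, 0, 0, 0, 0, 0, 0, 0],
  xyz=[
    [0, 0.008, 0],
    [0, 0.008, 0],
    [0, 0.008, 0],
    [0, 0.008, 0],
    [0, 0.008, 0],
    [0, 0.008, 0],
    [0, 0.005, 0],
    [0, 0, 0],
    [0, 0, 0],
  ],
  twist=[
    [0, 0, 0],
    [0, 0, 0],
    [0, 0, 0],
    [0, 0, 0],
    [0, 0, 0],
    [0, 0, 0],
    [0, 0, 0],
    [0, 0, 0],
    [0, 0, 0],
  ],
)

```text
clock: 6.2
position: [0.5489, -0.1842, 0.116]
tool_rot: [3.141, 0.28, 2.864]
force: [0.4, -0.3, -0.1]
grip_width: -0.0001
finger_force: 0.0
```

```bash
python3 - <<'E'
from p import *
p,r,o=cur();print(S.inv().apply(p-RIB)*1000,o['force'],S.inv().apply(o['force']))
f=grab('wrist','w2')
for q in ['shutter_rib','screw_seat']:
    for d in bot.find_in('wrist',q)[:2]: print(q,d['score'],np.array(d['position']),S.inv().apply(np.array(d['position'])-RIB)*1000)
E
```

```text
[-1.1421 34.9472 -0.493 ] [ 0.391  -0.2959 -0.1221] [ 0.4056 -0.1773 -0.2437]
shutter_rib 0.63 [ 0.5371 -0.1553  0.1059] [-22.4289  59.5422  -4.8922]
screw_seat 0.65 [ 0.5437 -0.2175  0.0975] [ -2.2571   1.5368 -19.4331]
```

Pushed about 40–50 mm so far. I'll continue in small steps until the stop.

Request:
apply_moves(
  claw=[0, 0, 0, 0, 0, 0],
  xyz=[
    [0, 0.004, 0],
    [0, 0.003, 0],
    [0, 0.003, 0],
    [0, 0.002, 0],
    [0, 0, 0],
    [0, 0, 0],
  ],
  twist=[
    [0, 0, 0],
    [0, 0, 0],
    [0, 0, 0],
    [0, 0, 0],
    [0, 0, 0],
    [0, 0, 0],
  ],
)

```text
clock: 6.95
position: [0.5521, -0.1732, 0.1161]
tool_rot: [3.141, 0.28, 2.863]
force: [-2.3, -3.8, -0.3]
grip_width: 0.0002
finger_force: 2.5
```

```bash
python3 - <<'E'
from p import *
p,r,o=cur();print(S.inv().apply(p-RIB)*1000,S.inv().apply(o['force']))
E
```

```text
[-1.0425 46.4309 -0.406 ] [-1.2255 -4.2575  0.0665]
```

Request:
apply_moves(
  claw=[0, 0, 0, 0],
  xyz=[
    [0, 0.002, 0],
    [0, 0.001, 0],
    [0, 0, 0],
    [0, 0, 0],
  ],
  twist=[
    [0, 0, 0],
    [0, 0, 0],
    [0, 0, 0],
    [0, 0, 0],
  ],
)

```text
clock: 7.35
position: [0.5522, -0.1727, 0.1162]
tool_rot: [-3.14, 0.281, 2.861]
force: [-6.4, -18.0, -0.2]
grip_width: 0.0003
finger_force: 9.3
```

```bash
python3 - <<'E'
from p import *
p,r,o=cur();print(S.inv().apply(p-RIB)*1000,S.inv().apply(o['force']))
E
```

```text
[-1.0621 46.9303 -0.3564] [ -1.2774 -19.0557   0.1456]
```

The force jumped to 19 N with no further motion, so the shutter is at its stop. Backing off, lifting, and looking at the slot.

Request:
apply_moves(
  claw=[0, 0, 0, 0, 0, 0, 0],
  xyz=[
    [0, -0.01, 0],
    [0, -0.01, 0],
    [0, 0, -0.03],
    [0, -0.01, -0.03],
    [0, -0.02, -0.03],
    [0, -0.02, -0.03],
    [0, 0, 0],
  ],
  twist=[
    [0, 0, 0],
    [0, 0, 0],
    [0, 0, 0],
    [0, 0, 0],
    [0, 0, 0],
    [0, 0, 0],
    [0, 0, 0],
  ],
)

```text
clock: 8.05
position: [0.5016, -0.2312, 0.235]
tool_rot: [3.14, 0.285, 2.86]
force: [0.5, 0.3, -0.6]
grip_width: -0.0002
finger_force: 0.0
```

```bash
python3 - <<'E'
from p import *
p,r,o=cur();print(S.inv().apply(p-RIB)*1000,o['force'],o['qpos'])
f=grab('wrist','w3')
for q in ['shutter_rib','screw_seat']:
    for d in bot.find_in('wrist',q)[:2]: print(q,d['score'],np.array(d['position']),S.inv().apply(np.array(d['position'])-RIB)*1000,proj(f,d['position']))
c=proj(f,RIB+S.apply([0,0,-.025]))[0].astype(int); print(c)
im=cv2.imread('pics/w3.png'); x,y=max(c[0]-50,0),max(c[1]-55,0); print(x,y)
cv2.imwrite('pics/w3c.png',cv2.resize(im[y:y+90,x:x+120],(800,600),interpolation=cv2.INTER_CUBIC))
E
```

```text
[  0.4388 -23.1401 122.8126] [ 0.5378  0.25   -0.572 ] [-0.1019  0.3108  0.5424  2.0452 -0.3615  0.5701  1.9661]
shutter_rib 0.67 [ 0.5544 -0.1583  0.1105] [-4.3782 61.4016 -5.2963] [[354.7934 181.2448]]
screw_seat 0.71 [ 0.5421 -0.2189  0.0987] [ -3.0352  -0.2483 -17.9607] [[281.9253 178.8438]]
[281 179]
231 124
```

View pics/w3c.png

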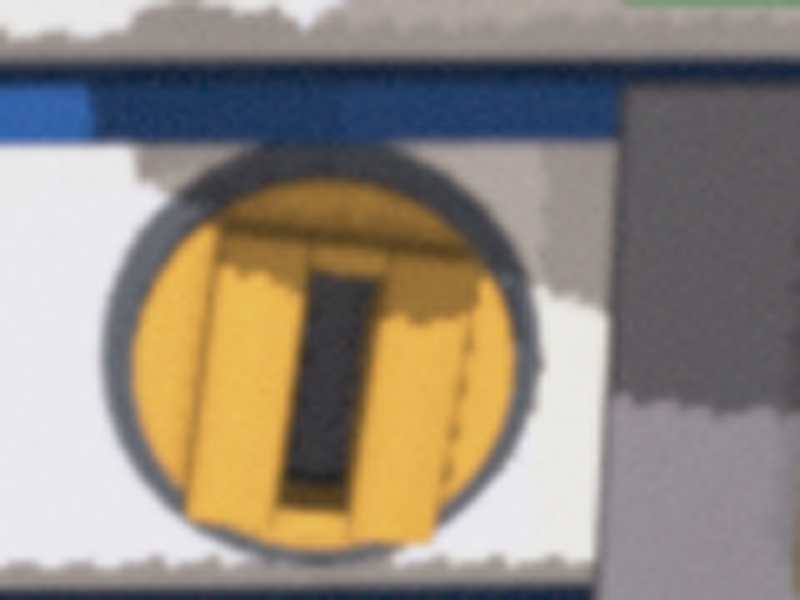

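The crop shows the brass head uncovered, with the slot running nearly along the panel's x, from crop (345,268) to (313,515). I'll measure it, then take a second view for depth.

```bash
python3 - <<'E'
from p import *
f=grab('wrist')
q=np.array([[345,268],[313,517],[332,392],[305,268],[275,520],[378,275],[350,490],[130,365],[520,365],[612,100],[600,560]])/6.6667+[231,124]
o,d=ray(f,q); oo=S.inv().apply(o-RIB)*1000; dd=S.inv().apply(d); print('cam',oo, 'in tool frame', cur()[1].inv().apply(o-cur()[0])*1000)
for z in(-15,-18,-22,-28): 
    P=oo+dd*((z-oo[2])/dd[:,2])[:,None]; print(z,P[:,:2].round(1).tolist())
    a=lambda i,j:np.arctan2(*(P[i]-P[j])[[1,0]]); print([round(v,3) for v in (a(0,1),a(3,4),a(5,6))])
E
```

```text
cam [-83.5629 -20.8761 261.6118] in tool frame [  82.2886   -1.1047 -142.733 ]
-15 [[-20.3, 3.2], [13.6, -0.2], [-3.7, 1.9], [-20.3, -2.0], [14.0, -5.3], [-19.3, 7.4], [9.8, 4.6], [-7.4, -24.5], [-7.4, 26.4], [-42.0, 36.3], [19.8, 38.6]]
[np.float64(3.042), np.float64(3.046), np.float64(3.045)]
-18 [[-19.6, 3.4], [14.7, 0.0], [-2.8, 2.1], [-19.6, -1.8], [15.1, -5.1], [-18.7, 7.7], [10.8, 4.9], [-6.5, -24.5], [-6.6, 26.9], [-41.6, 37.0], [20.9, 39.2]]
[np.float64(3.042), np.float64(3.046), np.float64(3.045)]
-22 [[-18.7, 3.8], [16.1, 0.3], [-1.7, 2.5], [-18.7, -1.5], [16.5, -4.9], [-17.7, 8.2], [12.2, 5.3], [-5.4, -24.6], [-5.4, 27.6], [-41.0, 37.8], [22.4, 40.1]]
[np.float64(3.042), np.float64(3.046), np.float64(3.045)]
-28 [[-17.3, 4.3], [18.2, 0.8], [0.1, 3.0], [-17.3, -1.1], [18.6, -4.5], [-16.3, 8.8], [14.2, 5.8], [-3.8, -24.7], [-3.8, 28.6], [-40.1, 39.0], [24.6, 41.4]]
[np.float64(3.042), np.float64(3.046), np.float64(3.045)]
```

Request:
apply_moves(
  claw=[0, 0, 0, 0, 0],
  xyz=[
    [-0.028, 0.007, 0],
    [-0.028, 0.007, 0.01],
    [-0.027, 0.008, 0.02],
    [0, 0, 0.01],
    [0, 0, 0],
  ],
  twist=[
    [0, 0, 0],
    [0, 0, 0],
    [0, 0, 0],
    [0, 0, 0],
    [0, 0, 0],
  ],
)

```text
clock: 8.75
position: [0.5947, -0.2312, 0.213]
tool_rot: [3.141, 0.276, 2.864]
force: [-0.6, 0.6, 0.5]
grip_width: -0.0002
finger_force: 0.0
```

```bash
python3 - <<'E'
from p import *
p,r,o=cur();print(S.inv().apply(p-RIB)*1000,o['force'])
f=grab('wrist','w4')
for q in ['shutter_rib','screw_seat']:
    for d in bot.find_in('wrist',q)[:2]: print(q,d['score'],S.inv().apply(np.array(d['position'])-RIB)*1000)
c=proj(f,RIB+S.apply([0,0,-.025]))[0].astype(int); x,y=c[0]-60,c[1]-45; print(x,y)
im=cv2.imread('pics/w4.png')
cv2.imwrite('pics/w4c.png',cv2.resize(im[y:y+90,x:x+120],(800,600),interpolation=cv2.INTER_CUBIC))
E
```

```text
[80.4505  2.4032 77.0133] [-0.5775  0.5593  0.4617]
shutter_rib 0.88 [-2.0475 60.7554 -0.868 ]
screw_seat 0.67 [  1.7543  -2.1602 -20.5865]
193 45
```

View pics/w4c.png

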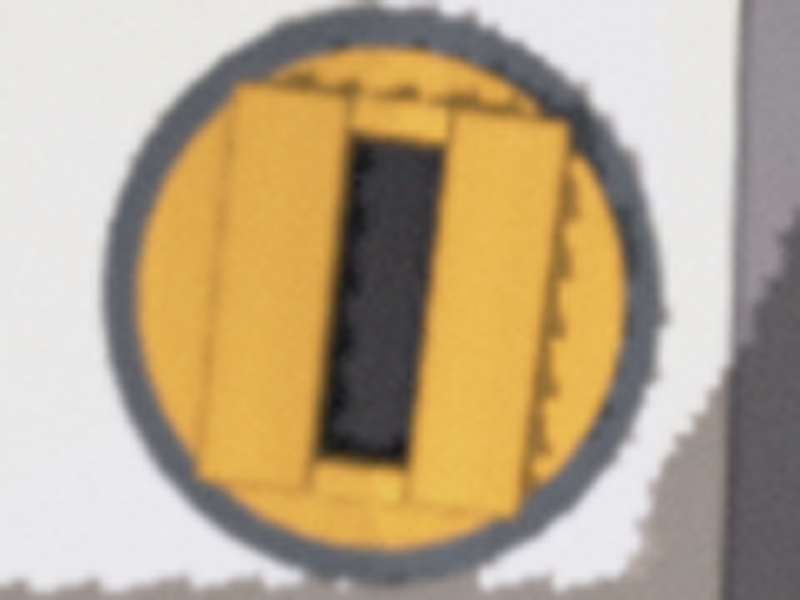

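```bash
python3 - <<'E'
from p import *
f=grab('wrist')
q=np.array([[350,135],[445,142],[407,465],[315,458],[380,300],[105,290],[660,300],[380,5],[385,585],[237,85],[570,122],[520,515],[198,480],[742,20]])*0.15+[193,45]
o,d=ray(f,q); oo=S.inv().apply(o-RIB)*1000; dd=S.inv().apply(d); print('cam',oo)
for z in(-12,-15,-18,-22,-28,-36): 
    P=oo+dd*((z-oo[2])/dd[:,2])[:,None]; 
    n=lambda i,j:round(float(np.linalg.norm(P[i]-P[j])),1)
    a=lambda i,j:round(float(np.arctan2(*(P[i]-P[j])[[1,0]])),3)
    print(z,P[4,:2],P[:4,:2].mean(0),'L',n(0,3),n(1,2),'W',n(0,1),n(2,3),'ang',a(0,3),a(1,2),a(9,12),a(10,11),'ring',n(5,6),n(7,8),P[5:9,:2].mean(0),'plate',P[13])
E
```

```text
cam [ -1.0533   0.4629 222.151 ]
-12 [ 0.6353 -2.8892] [ 0.8807 -3.0012] L 32.2 32.3 W 9.6 9.6 ang 3.02 3.021 3.017 3.025 ring 56.7 57.6 [ 0.4848 -2.6318] plate [-26.5988  33.1937 -12.    ]
-15 [ 0.6569 -2.9322] [ 0.9055 -3.0456] L 32.7 32.7 W 9.7 9.7 ang 3.02 3.021 3.017 3.025 ring 57.4 58.3 [ 0.5045 -2.6714] plate [-26.9261  33.6131 -15.    ]
-18 [ 0.6785 -2.9751] [ 0.9303 -3.09  ] L 33.1 33.1 W 9.8 9.8 ang 3.02 3.021 3.017 3.025 ring 58.2 59.1 [ 0.5242 -2.7111] plate [-27.2534  34.0324 -18.    ]
-22 [ 0.7074 -3.0324] [ 0.9633 -3.1491] L 33.6 33.7 W 10.0 10.0 ang 3.02 3.021 3.017 3.025 ring 59.1 60.0 [ 0.5505 -2.7639] plate [-27.6898  34.5916 -22.    ]
-28 [ 0.7506 -3.1183] [ 1.0129 -3.2379] L 34.4 34.5 W 10.2 10.3 ang 3.02 3.021 3.017 3.025 ring 60.6 61.5 [ 0.5899 -2.8432] plate [-28.3444  35.4303 -28.    ]
-36 [ 0.8083 -3.2328] [ 1.079  -3.3563] L 35.5 35.6 W 10.5 10.6 ang 3.02 3.021 3.017 3.025 ring 62.5 63.5 [ 0.6424 -2.949 ] plate [-29.2172  36.5485 -36.    ]
```

```bash
python3 - <<'E'
from p import *
f=grab('wrist','w5'); p,r,o=cur(); print(S.inv().apply(p-RIB)*1000)
g=lambda n:cv2.cvtColor(cv2.imread(f'pics/{n}.png'),cv2.COLOR_BGR2GRAY)[45:135,193:313].astype(np.float32)
print(cv2.phaseCorrelate(g('w4'),g('w5')))
for d in bot.find_in('wrist','screw_seat')[:1]: print(d['score'],S.inv().apply(np.array(d['position'])-RIB)*1000)
s=cv2.phaseCorrelate(g('w4'),g('w5'))[0]
q=np.array([[350,135],[445,142],[407,465],[315,458]])*0.15+[193,45]+s
o,d=ray(f,q); oo=S.inv().apply(o-RIB)*1000; dd=S.inv().apply(d); print('cam',oo)
P=oo+dd*((-18-oo[2])/dd[:,2])[:,None]; print(P.mean(0))
E
```

```text
[81.7852  1.4933 80.1755]
((1.12457374104968, -1.7409561231663844), 0.9703771640636303)
0.85 [  0.6015  -2.338  -18.3821]
cam [ -0.8641   0.4772 222.4235]
[  0.1191  -2.2488 -18.    ]
```

Slot rim centre is at rib-frame (0.1, -2.2, -18) mm and its angle is -0.121 rad. Next I go to the rack with the tool vertical and the camera over the driver.

```bash
python3 - <<'E'
from p import *
Rt=tool_for([0,0,-1],[np.sin(.268),np.cos(.268),0])
go(Rt,[.59,-.23,.28],[.607,.129,.27])
E
```

```text
twist [-0.0002  0.2809 -0.0104]
shift [  5.4   0.7 -63.5] mm | 64
shift [ 78.7 350.7  10. ] mm | 360
```

Request:
apply_moves(
  claw=[0, 0, 0, 0, 0.05, 0.05, 0.05, 0.05, 0.05, 0.05, 0.05, 0.05, 0.05, 0.05, 0.05],
  xyz=[
    [0, 0, -0.033],
    [0, 0, -0.033],
    [0, 0, 0],
    [0, 0, 0],
    [0, 0, 0],
    [0.0065, 0.039, 0.001],
    [0.0065, 0.039, 0.001],
    [0.0065, 0.039, 0.001],
    [0.0065, 0.039, 0.001],
    [0.0065, 0.039, 0.001],
    [0.0065, 0.039, 0.001],
    [0.0065, 0.039, 0.001],
    [0.0065, 0.039, 0.001],
    [0.0065, 0.039, 0.001],
    [0, 0, 0],
  ],
  twist=[
    [0, 0, 0],
    [0, 0, 0],
    [0, 0.094, -0.003],
    [0, 0.094, -0.003],
    [0, 0.093, -0.004],
    [0, 0, 0],
    [0, 0, 0],
    [0, 0, 0],
    [0, 0, 0],
    [0, 0, 0],
    [0, 0, 0],
    [0, 0, 0],
    [0, 0, 0],
    [0, 0, 0],
    [0, 0, 0],
  ],
)

```text
clock: 10.55
position: [0.6139, 0.1332, 0.2699]
tool_rot: [3.14, -0.002, 2.88]
force: [-0.7, 0.3, -1.4]
grip_width: 0.0501
finger_force: 0.0
```

Request:
apply_moves(
  claw=[0.05, 0.05, 0.05],
  xyz=[
    [0, 0, 0],
    [0, 0, 0],
    [0, 0, 0],
  ],
  twist=[
    [0, 0, 0],
    [0, 0, 0],
    [0, 0, 0],
  ],
)

```text
clock: 10.85
position: [0.6144, 0.1256, 0.2707]
tool_rot: [-3.141, -0.0, 2.872]
force: [-0.1, -0.6, -0.5]
grip_width: 0.05
finger_force: 0.0
```

```bash
python3 - <<'E'
from p import *
f=grab('wrist','w6'); p,r,o=cur();print(p,o['tool_rot'],o['force'],o['qpos'])
for q in ['driver','driver_handle','rack_top','scraper']:
    for d in bot.find_in('wrist',q)[:2]: print(q,d['score'],np.array(d['position']),proj(f,d['position'])[0])
im=f['img']; hsv=cv2.cvtColor(im,cv2.COLOR_RGB2HSV)
m=cv2.inRange(hsv,(5,150,60),(18,255,255)); n,l,st,ce=cv2.connectedComponentsWithStats(m)
for i in range(1,n):
    if st[i,4]>60: print(st[i],ce[i])
c=ce[1+np.argmax(st[1:,4])].astype(int); x,y=max(c[0]-70,0),max(c[1]-52,0); print(x,y)
cv2.imwrite('pics/w6c.png',cv2.resize(cv2.imread('pics/w6.png')[y:y+105,x:x+140],(800,600),interpolation=cv2.INTER_CUBIC))
E
```

```text
[0.6144 0.1257 0.2706] [-3.1415 -0.0004  2.8718] [ 0.2835  0.8274 -0.283 ] [-0.6512  0.5437  0.5472  1.5691 -0.3044  1.1153  1.2679]
driver 0.96 [0.5317 0.1586 0.0922] [266.7789  80.4822]
driver 0.84 [0.6301 0.0191 0.0947] [161.7154 214.3865]
driver_handle 0.94 [0.6278 0.023  0.0996] [163.176  213.1933]
driver_handle 0.79 [0.5295 0.1567 0.0963] [264.2956  78.5577]
rack_top 0.73 [0.5488 0.2148 0.087 ] [328.5908  82.7476]
rack_top 0.69 [ 0.5696 -0.129   0.1131] [  5.6261 202.9694]
scraper 0.7 [0.5491 0.2297 0.0957] [346.3231  78.7688]
[ 248   57   36   38 1105] [265.4787  75.9095]
[117 369  30  15 241] [132.0705 377.6763]
195 23
```

View pics/w6c.png

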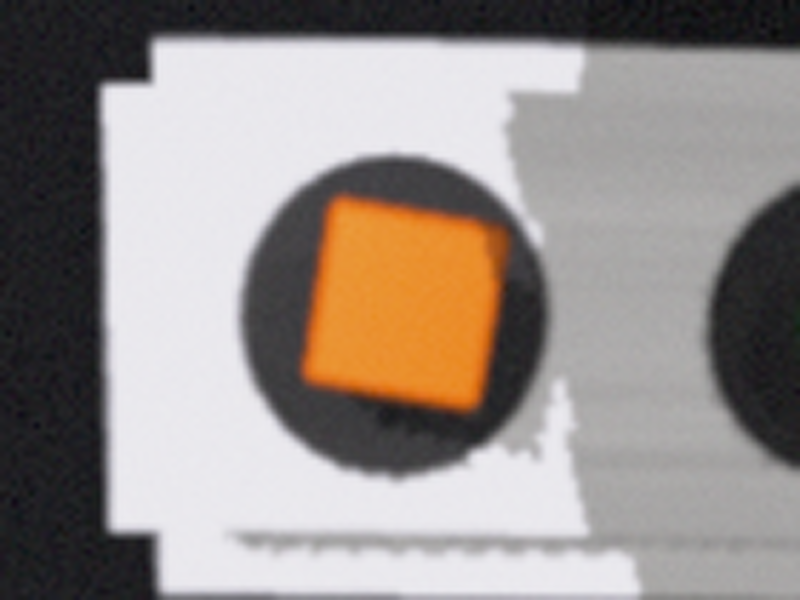

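The close view shows the square orange handle top centred at crop (406,304), rotated a little against the rack edge. The black flange is centred at (395,315).

```bash
python3 - <<'E'
from p import *
f=grab('wrist','w7')
g=lambda n:cv2.cvtColor(cv2.imread(f'pics/{n}.png'),cv2.COLOR_BGR2GRAY)[23:128,195:335].astype(np.float32)
s=cv2.phaseCorrelate(g('w6'),g('w7'))[0]; print(s)
q=np.array([[335,195],[510,228],[475,412],[303,382]])/5.714+[195,23]+s
for z in(.15,.156,.162):
    P=onz(f,q,z); e=[P[(i+1)%4]-P[i] for i in range(4)]; print(z,P.mean(0),[round(np.linalg.norm(v)*1000,1) for v in e],[round(float((np.arctan2(v[1],v[0])+np.pi/4)%(np.pi/2)-np.pi/4),3) for v in e])
fl=np.array([[395,315],[395,155],[395,475],[240,315],[548,315]])/5.714+[195,23]+s
P=onz(f,fl,.096);print(P[0],P[1:].mean(0),np.linalg.norm(P[1]-P[2]),np.linalg.norm(P[3]-P[4]))
E=np.array([[100,85],[108,530],[840,85]])/5.714+[195,23]+s; P=onz(f,E,.09); v=P[0]-P[1]; print('rack edge',np.linalg.norm(v),np.arctan2(v[1],v[0]),P)
th=P=onz(f,q,.156); th=np.mean([ (np.arctan2(*(P[(i+1)%4]-P[i])[[1,0]])+np.pi/4)%(np.pi/2)-np.pi/4 for i in range(4)])
c=onz(f,q,.156).mean(0); print('th',th)
# tool y along driver y (closest to +y dir)
Rt=tool_for([0,0,-1],[-np.sin(th),np.cos(th),0]); go(Rt,[c[0],c[1],.23],[c[0],c[1],.109])
E
```

```text
(-0.8084051010706332, 0.4188398998966605)
0.15 [0.5293 0.1568 0.15  ] [np.float64(23.3), np.float64(24.0), np.float64(23.4), np.float64(24.2)] [-0.445, -0.445, -0.436, -0.449]
0.156 [0.5294 0.1566 0.156 ] [np.float64(22.8), np.float64(23.4), np.float64(22.8), np.float64(23.6)] [-0.445, -0.445, -0.436, -0.449]
0.162 [0.5295 0.1564 0.162 ] [np.float64(22.2), np.float64(22.9), np.float64(22.3), np.float64(23.1)] [-0.445, -0.445, -0.436, -0.449]
[0.5291 0.1567 0.096 ] [0.5293 0.1566 0.096 ] 0.04937466098324278 0.04922725275287843
rack edge 0.07006257096181169 2.859635827345163 [[0.4822 0.121  0.09  ]
 [0.5495 0.1015 0.09  ]
 [0.5129 0.2347 0.09  ]]
th -0.4436201718674254
twist [-0.0003 -0.0008  0.175 ]
shift [89.6 -9.4 40.4] mm | 99
shift [  0.   0. 121.] mm | 121
```

Request:
apply_moves(
  claw=[0.05, 0.05, 0.05, 0.05, 0.05, 0.05, 0.05],
  xyz=[
    [0, 0, 0],
    [0, 0, 0],
    [0.03, -0.003, 0.013],
    [0.03, -0.003, 0.014],
    [0.03, -0.003, 0.013],
    [0, 0, 0],
    [0, 0, 0],
  ],
  twist=[
    [0, 0, 0.09],
    [0, 0, 0.085],
    [0, 0, 0],
    [0, 0, 0],
    [0, 0, 0],
    [0, 0, 0],
    [0, 0, 0],
  ],
)

```text
clock: 11.85
position: [0.5291, 0.1577, 0.2306]
tool_rot: [-3.142, -0.001, 2.699]
force: [0.3, -0.9, 0.8]
grip_width: 0.0498
finger_force: 0.0
```

```bash
cat >> p.py <<'E'
TH=-.4436; DC=[.5293,.1567]
RG=tool_for([0,0,-1],[-np.sin(TH),np.cos(TH),0])
E
python3 - <<'E'
from p import *
go(RG,DC+[.109]); print(cur()[2]['qpos'])
E
```

```text
twist [-0.0001 -0.0006  0.0012]
shift [ -0.6  -0.8 121.6] mm | 122
[-0.8222  0.4675  0.5925  1.8172 -0.3145  0.9523  1.0339]
```

Request:
apply_moves(
  claw=[0.05, 0.05, 0.05, 0.05, 0.05, 0.02, 0.02, 0.02, 0.02, 0.02, 0.02, 0.02],
  xyz=[
    [0, -0.001, 0.03],
    [0, 0, 0.03],
    [0, 0, 0.03],
    [0, 0, 0.02],
    [0, 0, 0.01],
    [0, 0, 0],
    [0, 0, 0],
    [0, 0, 0],
    [0, 0, 0],
    [0, 0, 0],
    [0, 0, 0],
    [0, 0, 0],
  ],
  twist=[
    [0, 0, 0],
    [0, 0, 0],
    [0, 0, 0],
    [0, 0, 0],
    [0, 0, 0],
    [0, 0, 0],
    [0, 0, 0],
    [0, 0, 0],
    [0, 0, 0],
    [0, 0, 0],
    [0, 0, 0],
    [0, 0, 0],
  ],
  force=60,
)

```text
clock: 13.05
position: [0.529, 0.1566, 0.1112]
tool_rot: [3.141, 0.0, 2.699]
force: [-0.5, -0.4, 8.1]
grip_width: 0.0237
finger_force: 60.0
```

```bash
python3 - <<'E'
from p import *
p,r,o=cur(); print(p,o['tool_rot'],o['force'],o['moment'],o['finger_force'],o['grip_width'],o['qpos'])
E
```

```text
[0.529  0.1566 0.1112] [3.1409 0.     2.6985] [-0.5023 -0.4266  8.0702] [-0.1812  0.2736  0.026 ] 59.98072385787964 0.02369650556948873 [-0.736   0.6269  0.4843  1.9147 -0.4362  0.7044  1.1356]
```

Grasped at 23.7 mm with 60 N. The slight push-down is against the rack. Lifting and working out the approach.

Request:
apply_moves(
  claw=[0.02, 0.02, 0.02, 0.02, 0.02, 0.02, 0.02, 0.02, 0.02],
  xyz=[
    [0, 0, -0.01],
    [0, 0, -0.02],
    [0, 0, -0.03],
    [0, 0, -0.04],
    [0, 0, -0.04],
    [0, 0, -0.04],
    [0, 0, -0.02],
    [0, 0, 0],
    [0, 0, 0],
  ],
  twist=[
    [0, 0, 0],
    [0, 0, 0],
    [0, 0, 0],
    [0, 0, 0],
    [0, 0, 0],
    [0, 0, 0],
    [0, 0, 0],
    [0, 0, 0],
    [0, 0, 0],
  ],
)

```text
clock: 13.95
position: [0.5285, 0.1565, 0.3105]
tool_rot: [3.141, -0.001, 2.699]
force: [-0.4, 0.1, -1.6]
grip_width: 0.0234
finger_force: 59.1
```

```bash
cat >> p.py <<'E'
w=lambda v:RIB+S.apply(np.array(v)/1000)
def RI(a): return tool_for(-S.as_matrix()[:,2],S.apply([-np.sin(a),np.cos(a),0]))
E
python3 - <<'E'
from p import *
p,r,o=cur(); print(p,o['force'],o['finger_force'],o['grip_width'])
go(RI(-.121),w([.1,-2.2,143]),w([.1,-2.2,91-18+10]))
E
```

```text
[0.5285 0.1565 0.3105] [-0.4434  0.0564 -1.6321] 59.13028836250305 0.023416404475946402
twist [-0.0398 -0.2779 -0.0439]
shift [ -99.1 -349.8   74.7] mm | 371
shift [-0.  0. 60.] mm | 60
```

Request:
apply_moves(
  claw=[0.02, 0.02, 0.02, 0.02, 0.02, 0.02, 0.02, 0.02, 0.02, 0.02, 0.02, 0.02, 0.02, 0.02, 0.02, 0.02, 0.02, 0.02, 0.02],
  xyz=[
    [0, 0, 0],
    [0, 0, 0],
    [0, 0, 0],
    [-0.0099, -0.035, 0],
    [-0.0099, -0.035, 0],
    [-0.0099, -0.035, 0],
    [-0.0099, -0.035, 0],
    [-0.0099, -0.035, 0],
    [-0.0099, -0.035, 0],
    [-0.0099, -0.035, 0],
    [-0.0099, -0.035, 0],
    [-0.0099, -0.035, 0],
    [-0.0099, -0.035, 0],
    [0, 0, 0.025],
    [0, 0, 0.025],
    [0, 0, 0.025],
    [0, 0, 0],
    [0, 0, 0],
    [0, 0, 0],
  ],
  twist=[
    [-0.0133, -0.0926, -0.0146],
    [-0.0133, -0.0926, -0.0146],
    [-0.0132, -0.0927, -0.0147],
    [0, 0, 0],
    [0, 0, 0],
    [0, 0, 0],
    [0, 0, 0],
    [0, 0, 0],
    [0, 0, 0],
    [0, 0, 0],
    [0, 0, 0],
    [0, 0, 0],
    [0, 0, 0],
    [0, 0, 0],
    [0, 0, 0],
    [0, 0, 0],
    [0, 0, 0],
    [0, 0, 0],
    [0, 0, 0],
  ],
)

```text
clock: 15.85
position: [0.5017, -0.2097, 0.2548]
tool_rot: [3.107, 0.279, 2.738]
force: [0.4, -0.6, -1.5]
grip_width: 0.0234
finger_force: 59.2
```

```bash
python3 - <<'E'
from p import *
p,r,o=cur(); print(p,o['force'],o['finger_force'],o['qpos'])
go(RI(-.121),w([.1,-2.2,143]),w([.1,-2.2,91-18+10]))
f=grab('wrist','w8')
for q in ['screw_seat','driver']:
    for d in bot.find_in('wrist',q)[:1]: print(q,d['score'],S.inv().apply(np.array(d['position'])-RIB)*1000,proj(f,d['position']))
print(proj(f,[w([.1,-2.2,-18]),w([.1,-2.2,52])]))
E
```

```text
[ 0.5017 -0.2097  0.2548] [ 0.4368 -0.5803 -1.4505] 59.15172636508942 [-0.3395  0.307   0.7833  2.0451 -0.4232  0.6323  1.8743]
twist [-0.0004  0.0006 -0.0003]
shift [0.3 0.3 0.5] mm | 1
shift [-0.  0. 60.] mm | 60
screw_seat 0.59 [ -6.2254   2.1983 -17.8758] [[260.399  169.7869]]
driver 0.95 [ -7.9444   2.1832 165.0222] [[266.2467 271.013 ]]
[[256.5755 176.7192]
 [256.9182 201.0703]]
```

View pics/w8.png

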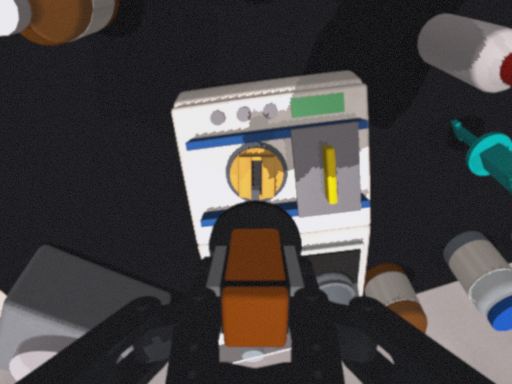

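The wrist view shows the slot at (257,176), parallel to the tool and in line with the handle axis (col 256). Descending.

Request:
apply_moves(
  claw=[0.02, 0.02, 0.02, 0.02, 0.02, 0.02, 0.02, 0.02, 0.02],
  xyz=[
    [0, 0, 0.025],
    [0, 0, 0.025],
    [0, 0, 0.01],
    [0, 0, 0.005],
    [0, 0, 0.004],
    [0, 0, 0.003],
    [0, 0, 0.002],
    [0, 0, 0],
    [0, 0, 0],
  ],
  twist=[
    [0, 0, 0],
    [0, 0, 0],
    [0, 0, 0],
    [0, 0, 0],
    [0, 0, 0],
    [0, 0, 0],
    [0, 0, 0],
    [0, 0, 0],
    [0, 0, 0],
  ],
)

```text
clock: 16.9
position: [0.5216, -0.2153, 0.1831]
tool_rot: [3.107, 0.278, 2.738]
force: [0.8, -0.4, -1.9]
grip_width: 0.023
finger_force: 59.3
```

```bash
cat > st.py <<'E'
from p import *
p,r,o=cur(); print('tcp rib',S.inv().apply(p-RIB)*1000,'tip z',(S.inv().apply(p-RIB)*1000)[2]-91.2,'F',S.inv().apply(o['force']),'M',S.inv().apply(o['moment']),o['finger_force'],o['grip_width'],'q7',o['qpos'][6])
t=(S.inv()*r).as_matrix(); print('ang',np.arctan2(-t[0,1],t[1,1]),'tilt',t[:2,2])
E
python3 st.py
```

```text
tcp rib [ 0.3506 -2.3952 68.9166] tip z -22.283361196047437 F [ 0.2977 -0.1356 -2.0108] M [-0.0414  0.4234 -0.0021] 59.33801293373108 0.02303664897567559 q7 2.029440997163702
ang -0.12106034226372259 tilt [ 0.0003 -0.0005]
```

Request:
apply_moves(
  claw=[0.02, 0.02, 0.02, 0.02, 0.02],
  xyz=[
    [0, 0, 0.002],
    [0, 0, 0.002],
    [0, 0, 0.002],
    [0, 0, 0],
    [0, 0, 0],
  ],
  twist=[
    [0, 0, 0],
    [0, 0, 0],
    [0, 0, 0],
    [0, 0, 0],
    [0, 0, 0],
  ],
)

```text
clock: 17.4
position: [0.5235, -0.2162, 0.1785]
tool_rot: [3.106, 0.28, 2.737]
force: [-12.8, 5.1, 34.5]
grip_width: 0.0239
finger_force: 64.7
```

```bash
python3 st.py
```

```text
tcp rib [ 1.0938 -2.7653 63.8525] tip z -27.347451390618396 F [-3.6321  1.4257 36.9307] M [ 0.4044  1.8235 -0.0167] 64.650217294693 0.02387729185734182 q7 2.04089599011438
ang -0.12192916181512754 tilt [0.002  0.0002]
```

Request:
apply_moves(
  claw=[0.02, 0.02, 0.02, 0.02, 0.02],
  xyz=[
    [0, 0, -0.001],
    [0, 0.001, 0],
    [0, 0.001, 0],
    [0, 0.001, 0],
    [0, 0, 0],
  ],
  twist=[
    [0, 0, 0],
    [0, 0, 0],
    [0, 0, 0],
    [0, 0, 0],
    [0, 0, 0],
  ],
)

```text
clock: 17.9
position: [0.5234, -0.2149, 0.1789]
tool_rot: [3.109, 0.28, 2.736]
force: [-12.5, -6.2, 20.1]
grip_width: 0.0238
finger_force: 62.4
```

```bash
python3 st.py
```

```text
tcp rib [ 0.8497 -1.5545 64.4117] tip z -26.78834518258236 F [-4.3544 -9.3669 22.1668] M [-2.8436  1.8091 -0.0147] 62.42901921272278 0.023767453437999114 q7 2.0320087142859116
ang -0.12288299154205429 tilt [ 0.0015 -0.0027]
```

Request:
apply_moves(
  claw=[0.02, 0.02, 0.02, 0.02, 0.02, 0.02, 0.02],
  xyz=[
    [0, -0.001, 0],
    [0, -0.001, 0],
    [0, -0.001, 0],
    [0, -0.001, 0],
    [0, -0.001, 0],
    [0, -0.001, 0],
    [0, 0, 0],
  ],
  twist=[
    [0, 0, 0],
    [0, 0, 0],
    [0, 0, 0],
    [0, 0, 0],
    [0, 0, 0],
    [0, 0, 0],
    [0, 0, 0],
  ],
)

```text
clock: 18.6
position: [0.5228, -0.2171, 0.1789]
tool_rot: [3.104, 0.279, 2.739]
force: [-3.5, 11.6, 21.3]
grip_width: 0.0231
finger_force: 62.6
```

```bash
python3 st.py
```

```text
tcp rib [ 0.8013 -3.7737 64.3752] tip z -26.82479275302397 F [-0.4385 10.1512 22.2898] M [3.2348 0.4925 0.0321] 62.59747087955475 0.023095746534725025 q7 2.0460963392680935
ang -0.1203546605153047 tilt [0.0014 0.0025]
```

Request:
apply_moves(
  claw=[0.02, 0.02, 0.02, 0.02, 0.02, 0.02, 0.02, 0.02, 0.02],
  xyz=[
    [0, 0.003, -0.003],
    [0, 0, -0.003],
    [0, 0.001, 0],
    [0, 0.001, 0],
    [0, 0.001, 0],
    [0, 0.001, 0],
    [0, 0.001, 0],
    [0, 0, 0],
    [0, 0, 0],
  ],
  twist=[
    [0, 0, 0],
    [0, 0, 0],
    [0, 0, 0],
    [0, 0, 0],
    [0, 0, 0],
    [0, 0, 0],
    [0, 0, 0],
    [0, 0, 0],
    [0, 0, 0],
  ],
)

```text
clock: 19.5
position: [0.5225, -0.2116, 0.1838]
tool_rot: [3.109, 0.278, 2.737]
force: [-3.2, -5.7, -2.7]
grip_width: 0.0237
finger_force: 59.6
```

```bash
python3 st.py
```

```text
tcp rib [ 0.4403  1.4155 69.5584] tip z -21.64161660064859 F [-2.1841 -6.3513 -2.1944] M [-2.0366  0.9071 -0.0521] 59.63897466659546 0.023690332623003844 q7 2.016088055016576
ang -0.1219209360443503 tilt [-0.0004 -0.0021]
```

The blade is confined sideways with the tip at -21.6, so it is in the slot, and the floor contact at about -26.5 was the slot bottom. Re-centring, seating, and starting to turn.

Request:
apply_moves(
  claw=[0.02, 0.02, 0.02, 0.02, 0.02, 0.02, 0.02, 0.02, 0.02, 0.02],
  xyz=[
    [0, -0.0025, 0],
    [0, -0.0025, 0],
    [0, 0, 0.0025],
    [0, 0, 0.0025],
    [0, 0, 0],
    [0, 0, 0],
    [0, 0, 0],
    [0, 0, 0],
    [0, 0, 0],
    [0, 0, 0],
  ],
  twist=[
    [0, 0, 0],
    [0, 0, 0],
    [0, 0, 0],
    [0, 0, 0],
    [0, 0, 0],
    [0, 0, 0.1],
    [0, 0, 0.1],
    [0, 0, 0.1],
    [0, 0, 0],
    [0, 0, 0],
  ],
  force=90,
)

```text
clock: 20.5
position: [0.5233, -0.2152, 0.1793]
tool_rot: [3.024, 0.256, 2.428]
force: [-0.8, 2.3, 7.0]
grip_width: 0.023
finger_force: 89.4
```

```bash
python3 st.py
```

```text
tcp rib [ 0.8434 -1.8558 64.7474] tip z -26.452634081873754 F [0.6121 2.0152 7.1026] M [ 0.6255  0.0612 -0.0509] 89.40447092056274 0.02295968430509256 q7 1.8146673318322546
ang -0.420789751467771 tilt [0.0009 0.    ]
```

Request:
apply_moves(
  claw=[0.02, 0.02, 0.02, 0.02, 0.02, 0.02, 0.02, 0.02, 0.02, 0.02, 0.02, 0.02],
  xyz=[
    [0, 0, 0.0002],
    [0, 0, 0.0002],
    [0, 0, 0.0002],
    [0, 0, 0.0002],
    [0, 0, 0.0002],
    [0, 0, 0.0002],
    [0, 0, 0.0002],
    [0, 0, 0.0002],
    [0, 0, 0.0002],
    [0, 0, 0.0002],
    [0, 0, 0],
    [0, 0, 0],
  ],
  twist=[
    [0, 0, 0.1],
    [0, 0, 0.1],
    [0, 0, 0.1],
    [0, 0, 0.1],
    [0, 0, 0.1],
    [0, 0, 0.1],
    [0, 0, 0.1],
    [0, 0, 0.1],
    [0, 0, 0.1],
    [0, 0, 0.1],
    [0, 0, 0],
    [0, 0, 0],
  ],
)

```text
clock: 21.7
position: [0.5234, -0.2154, 0.1771]
tool_rot: [2.865, 0.041, 1.437]
force: [-4.0, 2.3, 8.3]
grip_width: 0.0231
finger_force: 89.9
```

```bash
python3 st.py
```

```text
tcp rib [ 0.3964 -1.9859 62.6556] tip z -28.5443680024158 F [-2.0043  1.0809  9.2217] M [0.5972 0.7108 0.0137] 89.87920045852661 0.0230905555908686 q7 1.0573388694284167
ang -1.4208060669164568 tilt [0.0001 0.0001]
```

Request:
apply_moves(
  claw=[0.02, 0.02, 0.02, 0.02, 0.02, 0.02],
  xyz=[
    [0, 0, 0.0002],
    [0, 0, 0.0002],
    [0, 0, 0.0002],
    [0, 0, 0],
    [0, 0, 0],
    [0, 0, 0],
  ],
  twist=[
    [0, 0, 0.08],
    [0, 0, 0.08],
    [0, 0, 0.08],
    [0, 0, 0],
    [0, 0, 0],
    [0, 0, 0],
  ],
)

```text
clock: 22.3
position: [0.5234, -0.2154, 0.1766]
tool_rot: [2.863, -0.025, 1.207]
force: [-4.6, 3.0, 10.7]
grip_width: 0.0231
finger_force: 90.1
```

```bash
python3 st.py
```

```text
tcp rib [ 0.2883 -1.9593 62.0938] tip z -29.106234910214596 F [-2.031   1.5922 11.7086] M [0.7234 0.9909 0.0021] 90.13470768928528 0.02307123692119554 q7 0.8678562328784549
ang -1.6607138065480627 tilt [-0.0001  0.0004]
```

Request:
apply_moves(
  claw=[0.02, 0.02, 0.02, 0.02],
  xyz=[
    [0, 0, 0.0002],
    [0, 0, 0.0001],
    [0, 0, 0],
    [0, 0, 0],
  ],
  twist=[
    [0, 0, 0.06],
    [0, 0, 0.06],
    [0, 0, 0],
    [0, 0, 0],
  ],
)

```text
clock: 22.7
position: [0.5235, -0.2154, 0.1763]
tool_rot: [2.868, -0.058, 1.091]
force: [-5.8, 4.4, 12.4]
grip_width: 0.0229
finger_force: 90.2
```

```bash
python3 st.py
```

```text
tcp rib [ 0.2788 -1.9407 61.8216] tip z -29.378402720010264 F [-3.147   2.6723 13.7616] M [ 0.8996  1.1121 -0.0105] 90.24054408073425 0.02285218164362941 q7 0.7712582425726908
ang -1.7808062875125195 tilt [-0.0001  0.0005]
```

Request:
apply_moves(
  claw=[0.02, 0.02, 0.02, 0.02],
  xyz=[
    [0, 0, 0.0001],
    [0, 0, 0.0001],
    [0, 0, 0],
    [0, 0, 0],
  ],
  twist=[
    [0, 0, 0.06],
    [0, 0, 0.06],
    [0, 0, 0],
    [0, 0, 0],
  ],
)

```text
clock: 23.1
position: [0.5236, -0.2153, 0.1761]
tool_rot: [2.876, -0.09, 0.975]
force: [-5.2, 4.0, 12.2]
grip_width: 0.0231
finger_force: 90.3
```

```bash
python3 st.py
```

```text
tcp rib [ 0.2948 -1.9108 61.6105] tip z -29.589477097953342 F [-2.4661  2.4249 13.3669] M [0.9523 1.0667 0.2247] 90.31529903411865 0.023148892562851704 q7 0.6735967789841246
ang -1.9005489412096894 tilt [-0.0001  0.0005]
```

Request:
apply_moves(
  claw=[0.02, 0.02, 0.02, 0.02],
  xyz=[
    [0, 0, 0.0001],
    [0, 0, 0.0001],
    [0, 0, 0],
    [0, 0, 0],
  ],
  twist=[
    [0, 0, 0.06],
    [0, 0, 0.06],
    [0, 0, 0],
    [0, 0, 0],
  ],
)

```text
clock: 23.5
position: [0.5237, -0.2153, 0.176]
tool_rot: [2.888, -0.12, 0.86]
force: [-7.5, 4.6, 15.4]
grip_width: 0.0231
finger_force: 91.1
```

```bash
python3 st.py; python3 -c "
from p import *
print(cur()[2]['moment'])"
```

```text
tcp rib [ 0.3185 -1.8399 61.4729] tip z -29.72714391320592 F [-3.8829  2.3558 17.1258] M [1.0185 1.2981 1.203 ] 91.14006757736206 0.02307177897385132 q7 0.5752777902448993
ang -2.0193045064534054 tilt [-0.0002  0.0005]
[0.9776 1.0711 1.4376]
```

Torque has risen to 1.2 N·m against 0.1 N·m friction, after about 1.75 rad of screw turn. That is the stop. I'll relax the torque within the slot play, withdraw, and check.

Request:
apply_moves(
  claw=[0.02, 0.02, 0.02, 0.02, 0.02, 0.02, 0.02, 0.02, 0.02, 0.02],
  xyz=[
    [0, 0, 0],
    [0, 0, 0],
    [0, 0, 0],
    [0, 0, -0.005],
    [0, 0, -0.01],
    [0, 0, -0.02],
    [0, 0, -0.03],
    [0, 0, -0.03],
    [0, 0, 0],
    [0, 0, 0],
  ],
  twist=[
    [0, 0, -0.06],
    [0, 0, -0.07],
    [0, 0, 0],
    [0, 0, 0],
    [0, 0, 0],
    [0, 0, 0],
    [0, 0, 0],
    [0, 0, 0],
    [0, 0, 0],
    [0, 0, 0],
  ],
)

```text
clock: 24.5
position: [0.4984, -0.2081, 0.2675]
tool_rot: [2.875, -0.087, 0.985]
force: [0.6, 0.2, -2.5]
grip_width: 0.023
finger_force: 89.5
```

```bash
python3 st.py; python3 - <<'E'
from p import *
f=grab('wrist','w9')
for q in ['screw_seat','driver','shutter_rib']:
    for d in bot.find_in('wrist',q)[:1]: print(q,d['score'],S.inv().apply(np.array(d['position'])-RIB)*1000,proj(f,d['position']))
print(proj(f,w([.1,-2.2,-18])))
E
```

```text
tcp rib [  0.3676  -1.8525 156.7092] tip z 65.50921505437206 F [-0.1935  0.3476 -2.5265] M [0.0592 0.42   0.0667] 89.50478196144104 0.022971903995306443 q7 0.512989894896912
ang -1.8904810021214882 tilt [0.0007 0.0002]
screw_seat 0.67 [  1.7018   4.378  -21.9241] [[254.2018 164.4989]]
driver 0.73 [  3.5198   8.498  177.5416] [[255.3875 261.715 ]]
shutter_rib 0.88 [ 0.0311 65.5071 -1.1535] [[230.655  106.3424]]
[[254.7602 172.0674]]
```

View pics/w9.png

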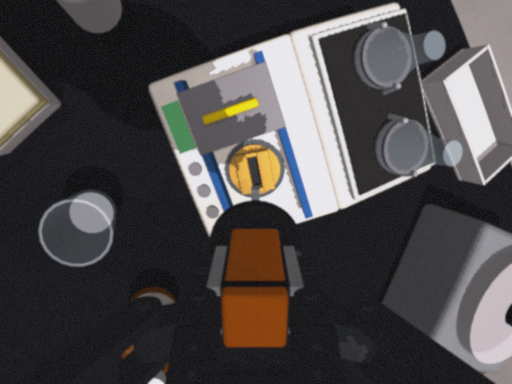

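Wrist view: the screw slot at (254,172) has turned about 90° or more, the shutter is fully open (rib at (231,112)), and the driver is held square. Next I measure the slot angle.

```bash
python3 - <<'E'
from p import *
f=grab('wrist','w10'); im=f['img'].astype(int)
# dark pixels inside head circle
c=proj(f,w([.1,-2.2,-18]))[0]
yy,xx=np.mgrid[:384,:512]; 
m=((xx-c[0])**2+(yy-c[1])**2<20**2)&(im.max(2)<75)
n,l,st,ce=cv2.connectedComponentsWithStats(m.astype(np.uint8)); i=1+np.argmax(st[1:,4]); print(st[i],ce[i])
pts=np.argwhere(l==i)[:,::-1].astype(float)
o,d=ray(f,pts); oo=S.inv().apply(o-RIB)*1000; dd=S.inv().apply(d); P=(oo+dd*((-28-oo[2])/dd[:,2])[:,None])[:,:2]
r=cv2.minAreaRect(P.astype(np.float32)); b=cv2.boxPoints(r); print(r,b)
u,s,vt=np.linalg.svd(P-P.mean(0)); print(P.mean(0),np.arctan2(vt[0,1],vt[0,0]))
E
```

```text
[249 157  13  29 214] [255.229  171.0607]
((-0.7018285989761353, -4.540210723876953), (29.542224884033203, 7.835694313049316), 82.04363250732422) [[ -6.6266 -18.6268]
 [  1.1337 -19.7114]
 [  5.2229   9.5464]
 [ -2.5374  10.631 ]]
[-0.686 -4.333] -1.70684221286076
```

The slot is now at -1.71 rad against -0.12 at the start, so it turned 1.59 rad to the stop. That fits home (1.7) with a start value near 0.11. Returning the driver.

```bash
python3 - <<'E'
from p import *
p,r,o=cur(); p1=p+r.apply([0,0,-.05])
go(RG,[.529,.1566,.31],[.529,.1566,.13],p=p1)
E
```

```text
twist [ 0.2707  0.1643 -1.7131]
shift [115.1 345.4   4.7] mm | 364
shift [  0.   0. 180.] mm | 180
```

Request:
apply_moves(
  claw=[0.02, 0.02, 0.02, 0.02, 0.02, 0.02, 0.02, 0.02, 0.02, 0.02, 0.02, 0.02, 0.02, 0.02, 0.02, 0.02, 0.02],
  xyz=[
    [0, 0, -0.025],
    [0, 0, -0.025],
    [0, 0, 0],
    [0, 0, 0],
    [0, 0, 0],
    [0, 0, 0],
    [0, 0, 0],
    [0, 0, 0],
    [0, 0, 0],
    [0, 0, 0],
    [0, 0, 0],
    [0, 0, 0],
    [0, 0, 0],
    [0, 0, 0],
    [0, 0, 0],
    [0, 0, 0],
    [0, 0, 0],
  ],
  twist=[
    [0, 0, 0],
    [0, 0, 0],
    [0.0208, 0.0126, -0.1318],
    [0.0208, 0.0126, -0.1318],
    [0.0208, 0.0126, -0.1318],
    [0.0208, 0.0126, -0.1318],
    [0.0208, 0.0126, -0.1318],
    [0.0208, 0.0126, -0.1318],
    [0.0208, 0.0126, -0.1318],
    [0.0208, 0.0126, -0.1318],
    [0.0208, 0.0126, -0.1318],
    [0.0208, 0.0126, -0.1318],
    [0.0208, 0.0126, -0.1318],
    [0.0208, 0.0126, -0.1318],
    [0.0208, 0.0126, -0.1318],
    [0, 0, 0],
    [0, 0, 0],
  ],
)

```text
clock: 26.45
position: [0.4847, -0.205, 0.3149]
tool_rot: [3.141, 0.001, 2.694]
force: [0.4, -0.3, -1.7]
grip_width: 0.0229
finger_force: 89.2
```

```bash
python3 - <<'E'
from p import *
print(cur()[2]['position'],cur()[2]['qpos'])
go(RG,[.529,.1566,.31],[.529,.1566,.13])
E
```

```text
[ 0.4847 -0.205   0.3149] [-0.3274  0.3675  0.8275  1.7807 -0.2986  1.1227  1.721 ]
twist [ 0.0006  0.0012 -0.004 ]
shift [115.2 345.6   4.9] mm | 364
shift [  0.   0. 180.] mm | 180
```

Request:
apply_moves(
  claw=[0.02, 0.02, 0.02, 0.02, 0.02, 0.02, 0.02, 0.02, 0.02, 0.02, 0.02, 0.02, 0.02],
  xyz=[
    [0.0115, 0.0345, 0],
    [0.0115, 0.0345, 0],
    [0.0115, 0.0345, 0],
    [0.0115, 0.0345, 0],
    [0.0115, 0.0345, 0],
    [0.0115, 0.0345, 0],
    [0.0115, 0.0345, 0],
    [0.0115, 0.0345, 0],
    [0.0115, 0.0345, 0],
    [0.0115, 0.0345, 0.005],
    [0, 0, 0],
    [0, 0, 0],
    [0, 0, 0],
  ],
  twist=[
    [0, 0, 0],
    [0, 0, 0],
    [0, 0, 0],
    [0, 0, 0],
    [0, 0, 0],
    [0, 0, 0],
    [0, 0, 0],
    [0, 0, 0],
    [0, 0, 0],
    [0, 0, -0.004],
    [0, 0, 0],
    [0, 0, 0],
    [0, 0, 0],
  ],
)

```text
clock: 27.75
position: [0.5289, 0.155, 0.3102]
tool_rot: [3.141, 0.002, 2.699]
force: [0.8, -0.7, -1.4]
grip_width: 0.023
finger_force: 89.1
```

```bash
python3 - <<'E'
from p import *
go(RG,[.529,.1566,.31],[.529,.1566,.13])
E
```

```text
twist [0.0002 0.0015 0.0012]
shift [0.6 1.5 0.2] mm | 2
shift [  0.   0. 180.] mm | 180
```

Request:
apply_moves(
  claw=[0.02, 0.02, 0.02, 0.02, 0.02, 0.02, 0.02, 0.02, 0.02, 0.02],
  xyz=[
    [0.0005, 0.0015, 0.03],
    [0, 0, 0.03],
    [0, 0, 0.03],
    [0, 0, 0.03],
    [0, 0, 0.03],
    [0, 0, 0.02],
    [0, 0, 0.015],
    [0, 0, 0.008],
    [0, 0, 0],
    [0, 0, 0],
  ],
  twist=[
    [0, 0.0015, 0.001],
    [0, 0, 0],
    [0, 0, 0],
    [0, 0, 0],
    [0, 0, 0],
    [0, 0, 0],
    [0, 0, 0],
    [0, 0, 0],
    [0, 0, 0],
    [0, 0, 0],
  ],
)

```text
clock: 28.75
position: [0.5296, 0.1577, 0.1179]
tool_rot: [3.141, 0.001, 2.701]
force: [0.7, -0.5, -1.6]
grip_width: 0.023
finger_force: 89.3
```

```bash
python3 - <<'E'
from p import *
print(cur()[2]['force'],cur()[2]['moment']); go(RG,[.529,.1566,.111])
E
```

```text
[ 0.7004 -0.4919 -1.5624] [ 0.0414 -0.0119  0.014 ]
twist [0.001  0.0006 0.0029]
shift [ 0.1 -1.3  6.9] mm | 7
```

Request:
apply_moves(
  claw=[0.02, 0.02, 0.02, 0.02, 0.02, 0.02],
  xyz=[
    [0, -0.001, 0.002],
    [0, 0, 0.002],
    [0, 0, 0.0015],
    [0, 0, 0.0005],
    [0, 0, 0],
    [0, 0, 0],
  ],
  twist=[
    [0, 0, 0],
    [0, 0, 0],
    [0, 0, 0],
    [0, 0, 0],
    [0, 0, 0],
    [0, 0, 0],
  ],
)

```text
clock: 29.35
position: [0.5287, 0.157, 0.1113]
tool_rot: [3.141, -0.0, 2.702]
force: [-2.5, 1.4, 5.2]
grip_width: 0.0231
finger_force: 89.7
```

```bash
python3 - <<'E'
from p import *
print(cur()[2]['force'],cur()[2]['moment']); go(RG,[.529,.1566,.111])
E
```

```text
[-2.5196  1.4378  5.2264] [ 0.0754  0.4278 -0.035 ]
twist [ 0.0004 -0.0002  0.0036]
shift [-0.4 -0.3  0.3] mm | 1
```

The flange is seated: 5 N contact at the same height as the original grasp. Releasing and retreating.

Request:
apply_moves(
  claw=[0.03, 0.05, 0.05, 0.05, 0.05, 0.05, 0.05, 0.05, 0.05, 0.05, 0.05, 0.05, 0.05],
  xyz=[
    [0, 0, 0],
    [0, 0, 0],
    [0, 0, 0],
    [0, 0, 0],
    [0, 0, -0.01],
    [0, 0, -0.02],
    [0, 0, -0.03],
    [0, 0, -0.04],
    [0, 0, -0.04],
    [-0.04, 0, -0.02],
    [-0.04, 0, 0],
    [0, 0, 0],
    [0, 0, 0],
  ],
  twist=[
    [0, 0, 0],
    [0, 0, 0],
    [0, 0, 0],
    [0, 0, 0],
    [0, 0, 0],
    [0, 0, 0],
    [0, 0, 0],
    [0, 0, 0],
    [0, 0, 0],
    [0, 0, 0],
    [0, 0, 0],
    [0, 0, 0],
    [0, 0, 0],
  ],
)

```text
clock: 30.65
position: [0.6012, 0.1219, 0.2713]
tool_rot: [-3.141, -0.0, 2.7]
force: [-0.3, 1.1, -0.5]
grip_width: 0.0501
finger_force: 0.0
```

```bash
python3 - <<'E'
from p import *
p,r,o=cur(); print(p,o['force'],o['clock'])
f=grab('wrist','w11')
for q in ['driver','driver_handle']:
    for d in bot.find_in('wrist',q)[:2]: print(q,d['score'],np.array(d['position']))
c=proj(f,[.529,.157,.12])[0].astype(int); x,y=max(c[0]-80,0),max(c[1]-60,0); print(x,y)
a=cv2.resize(cv2.imread('pics/w11.png')[y:y+120,x:x+160],(400,300),interpolation=cv2.INTER_CUBIC)
g=grab('scene','s2'); h=grab('top','t2')
b=cv2.resize(cv2.imread('pics/s2.png')[200:290,270:390],(400,300),interpolation=cv2.INTER_CUBIC)
c=cv2.resize(cv2.imread('pics/t2.png')[100:295,110:370],(400,300),interpolation=cv2.INTER_CUBIC)
d=cv2.resize(cv2.imread('pics/s2.png')[100:340,90:410],(400,300),interpolation=cv2.INTER_CUBIC)
cv2.imwrite('pics/comp2.png',np.vstack([np.hstack([a,b]),np.hstack([c,d])]))
E
```

```text
[0.6012 0.1219 0.2713] [-0.2619  1.0582 -0.5179] 30.65
driver 0.8 [0.5267 0.1574 0.0908]
driver 0.68 [0.6289 0.0243 0.0835]
driver_handle 0.94 [0.6263 0.0229 0.0892]
driver_handle 0.89 [0.5269 0.1566 0.096 ]
177 29
```

View pics/comp2.png

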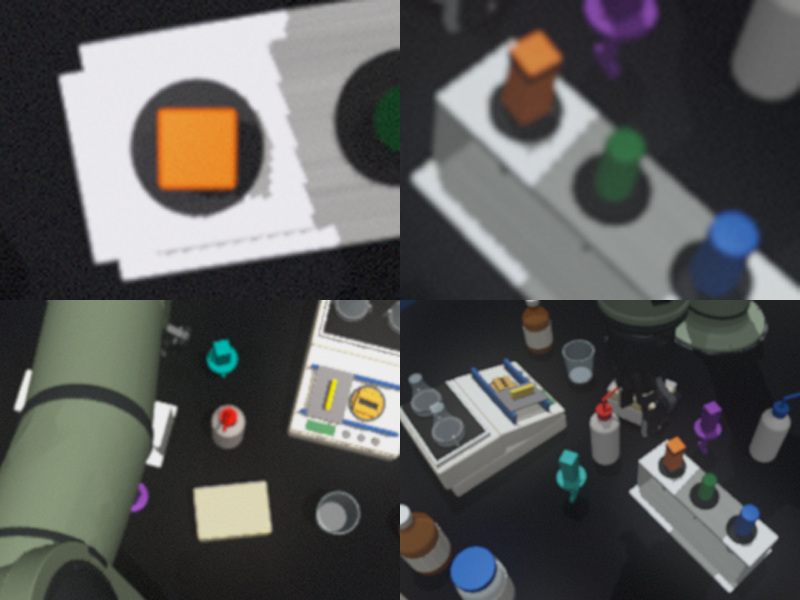

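The picture shows the driver upright in its hole at crop (197,148), concentric with its flange. The shutter is fully open and the slot is turned, at (368,403) in the top crop. All the bystanders are in place, so I'm handing in.

```bash
python3 -c "
from workcell import bot
print(bot.job_done())"
```

```text
the job is handed in; nothing more can be done
None
```

The job is handed in at about 31 s: shutter pushed fully open, lock screw turned clockwise to its stop, driver standing upright back in its rack hole and released, and every other item looked untouched in the final pictures.

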